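Warm the cup on the twin cup warmer

TASK

Get the twin cup warmer going for the mug that stands on it, pressing the rocker switches with your closed fingertips. First press the narrow switch in front of the empty plate to off (somebody left it on), then press the wide main switch in the middle to on, and last press the narrow switch in front of the plate with the mug to on; a switch is on when its end away from the robot is fully down, off when its near end is. Push nothing but the switches: the mug and the two jars beside the warmer stay standing where they are, and nothing is picked up.

Things in the scene. Friction and masses are not known exactly. Their poses are not given: they have to be found in the camera images.
- warmer: Cup warmer: flat white box fixed to the worktop, 200 mm deep (x), 230 wide (y), top 36 mm up. Origin: centre of its underside; x to its back (away from the robot, turned up to 0.2 rad), y to its left, z up. Two dark plates, 96 mm across, tops 40 mm up, at x +38, y +62 and -62 mm. Before them, at x -64 mm, three rocker switches: wide main one at y 0, a narrow one for each plate at y +68, -68.
- main_switch_mid (a point): Middle of the wide main rocker (44 mm wide along y, 52 long along x), on top over its hinge, 45 mm above the worktop; axes as the warmer's. Its top is a shallow V of two 26 mm faces that meet here. The face of the end that is down lies level at this height, the other end is 10 mm higher. Bezel round it: 5 mm lower. Press straight down at x -18 mm (off) or +18 mm (on) till that face is level.
- main_switch (a joint): Main switch, rad: -0.2 = fully off (end near the robot down), +0.2 = fully on (end away from the robot down). It turns against friction, about 1 to 3 N on the raised end, and stays where it is left, half-way too: press it fully home. Off at the start.
- cup_switch_mid (a point): The same point of the narrow rocker switch (24 mm wide along y, 52 mm long along x) in front of the plate on which the mug stands, left or right of the main switch; same shape, height and push as the main switch otherwise.
- cup_switch (a joint): Switch of the plate with the mug, rad: -0.2 = off (near end down), +0.2 = on (far end down). Moves and stays like the main switch. Off at the start.
- empty_switch_mid (a point): The same point of the other narrow rocker switch, in front of the empty plate, on the other side of the main switch; same size, shape, height and push as the first narrow one.
- empty_switch (a joint): Switch of the empty plate, rad: -0.2 = off (near end down), +0.2 = on (far end down). Moves and stays like the main switch. On at the start.
- mug_mid (a point): Centre of the body of the cream mug, half-way up (mug 80 mm across, 88 mm high, its handle turned to the back of the warmer; loose). It stands on one of the two plates, so its rim is 128 mm above the worktop. A bystander: leave it alone.
- jar_mid (a point): Centre, half-way up, of a loose, wide screw-top jar, 68 x 74 mm and 84 mm high, on the worktop to the right of the warmer. A bystander.
- spice_jar_mid (a point): Centre, half-way up, of a loose, slim spice jar, 45 mm across and 100 mm high, on the worktop to the right of the wide jar. A bystander.

How it is judged:
By the outcome, as a careful person would: the job done as asked, in the order asked, and still so for the second after the job is handed in, with the robot touching nothing.
It also fails if it takes over 35 s, if anything falls off the work surface, if the arm or the gripper's body presses on something with over 40 N, if the wrist force passes 120 N, or if a joint passes its speed limit or range.

ROBOT

A 6-joint arm with a two-finger parallel gripper is mounted at the origin on a cart in front of the work surface, level with it; the furniture and walls round the work are solid. World frame = base frame: x ahead of the robot, y to its left, z up, the work surface at z = 0. Lengths are in m, angles in rad, forces in N, time in s.
With the tool pointing down it reaches from about 0.325 to 0.775 m from the base axis. Payload 9.3 kg.
Tool frame: the origin (TCP) lies between the finger pads; the fingertips stand 14 mm ahead of it and the grasp point (between the pads) lies 5 mm behind it (tip_extent is the distance from the TCP to the fingertips, in m); z points along the fingers, y is the line along which they close (so a half turn about z gives the same grasp; the last joint's range is limited). The gripper opens to 85 mm and grips with 20 to 120 N. Pads are 22 mm wide; open, the fingers measure 114 mm over their backs; the gripper's body (76 mm by 85 mm) begins 54 mm behind the grasp point. The pads swing forward as they close: fully open they stand 13 mm farther back than shut.
Start: joints at [1.167, 0.259, 0.021, 1.334, 0, 1.418], TCP at [0.136, 0.533, 0.245] pointing down, gripper open.
Joint ranges: [-3.04, 3.04], [-0.91, 1.82], [-1.04, 1.36], [-1.92, 1.95], [-1.52, 1.45], [-3.14, 3.14]. Speed limits (rad/s): [2.22, 2.22, 2.79, 3.14, 3.14, 3.14].

INTERFACE

Orientations are given as [roll, pitch, yaw] about the fixed x, y, z axes, in that order (R = Rz(yaw) Ry(pitch) Rx(roll)).
In Python, from station import get_state, capture, sign_off, tip_extent gives the robot as it stands. The module is installed in compiled form; this text tells all that it offers.
- The arm moves only by the tool play_rows, never from a script. Its argument "motion" is a list of rows, each a list of 7 numbers: the turn, a rotation vector about the tool's x, y, z in rad, then the shift along the tool's x, y, z in mm, then the finger opening in mm, from 0 to 85.4. A call has 1 to 20 rows; each row shifts and turns the commanded pose from where the row before left it, along the tool's axes as they then stand; what a row does not reach is not made up. A row lasts 1/10 s, in which the tool goes at most 50 mm and 8.59 degrees, less where a joint would pass 70% of its speed; a pose out of reach is approached as far as the arm can. A call with a gripper value outside its range is refused whole. The fingers move at their own pace and stop on an object; "squeeze" is the grip in N (left out, the last holds). Time passes only in rows, so rows that do not move let the fingers close. It gives the time, the measured TCP pose, the force, the opening and the grip force at its end, in the units of the state.
- get_state(): the state, without advancing time (a new reading comes with each control period).
- capture(name): name is "side" or "top"; returns a dict with "image" (384x512x3 uint8, blue, green, red), "fx", "fy", "cx", "cy" (pixels), "k1" (the pictures are not rectified: a ray, as slopes to the right and down, at radius r is drawn at 1 + k1 r^2 times it, then the intrinsics apply), "xyz" and "rotation" of the camera in the world. Camera axes: x right, y down, z forward; pixel columns grow to the right and rows downward; lengths in m; the calibration is good to about 2 mm. A picture is of the moment at which its call begins. There is no depth.
- sign_off(): hands the job in; it is judged then, once.
The state is a dict: "time": time; "joint_positions": joint angles; "joint_vel": joint speeds; "tau": joint torques, N m; "tcp_pos": TCP position; "orientation": TCP orientation; "contact_force": force on the tool from outside, world axes, zero at the start; "ft_torque": the same for the moment, N m; "opening": finger opening in m; "gripper_force": force on a finger pad.
Only numpy, scipy, OpenCV 4.12 (cv2) and the standard library are available. Lean on these libraries where they do the work, as an engineer would, in place of code of your own. Each camera call takes 0.05 s, during which the arm holds its last target. There are 200 camera calls.

## Working session

There is one attempt and no reset: what is moved stays moved. The work goes in short steps, Python scripts to look and compute and a tool call to move; the robot and the scene stay as the last step left them, time stands still between calls to the robot, and variables do not carry over. Pictures are saved under pics/ and viewed, at most 10 in all, crops included, and the job is handed in when it is done.

Besides the shell and the picture viewer there is one more tool, called after "Request:" as name([rows], argument=value, ...), one row to a line, values as JSON. play_rows: Moves the arm, as the interface text tells. Its arguments: {"type":"object","properties":{"motion":{"type":"array"},"squeeze":{"type":"number"}},"required":["motion"]}

```bash
mkdir -p pics
cat > h.py <<'E'
import numpy as np, cv2
from station import *
def ray(c,u,v):
    K=np.array([[c["fx"],0,c["cx"]],[0,c["fy"],c["cy"]],[0,0,1.]])
    p=cv2.undistortPoints(np.array([[[u,v]]],float),K,np.array([c["k1"],0,0,0.]))[0,0]  # approx model r^2
    return np.array(c["xyz"]),np.array(c["rotation"])@np.array([p[0],p[1],1])
def onz(c,u,v,z):
    o,d=ray(c,u,v); return o+d*(z-o[2])/d[2]
E
python3 - <<'E'
from h import *
s=get_state(); print({k:np.round(s[k],3) for k in("time","tcp_pos","orientation","contact_force","opening")},tip_extent)
for n in("top","side"):
    c=capture(n); cv2.imwrite(f"pics/{n}0.png",c["image"]); print(n,c["fx"],c["k1"],np.round(c["xyz"],3),np.round(c["rotation"],2).tolist())
E
```

```text
{'time': np.float64(0.0), 'tcp_pos': array([0.136, 0.533, 0.245]), 'orientation': array([-3.14 , -0.   ,  2.891]), 'contact_force': array([-0.42 ,  0.025,  0.024]), 'opening': np.float64(0.086)} 0.014
top 470.11013228940584 -0.11227175872743825 [0.415 0.252 1.067] [-3.05, -0.0, -1.58]
side 494.22209858203286 -0.09114339757604303 [ 0.338 -0.362  0.661] [-2.29, 0.01, -0.31]
```

View pics/top0.png

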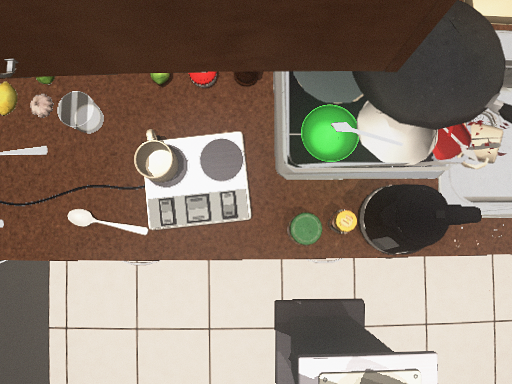

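View pics/side0.png

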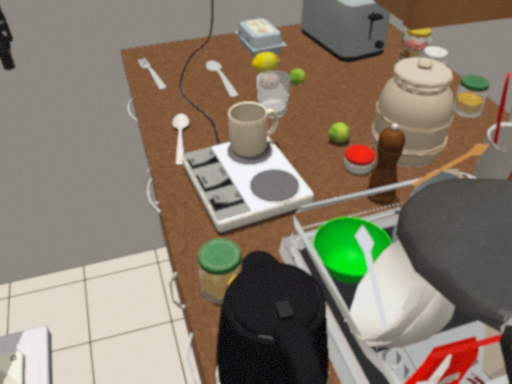

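Top view: the mug is on the left plate (~158,162), the empty plate is at ~(222,159), the switches are at ~(167,210), (197,207) and (228,204), and the jars are at (306,228) and (345,221). In the side view the warmer sits at ~(250,180).

```bash
cat >> h.py <<'E'
from scipy.spatial.transform import Rotation as R
def ray(c,u,v):
    K=np.array([[c["fx"],0,c["cx"]],[0,c["fy"],c["cy"]],[0,0,1.]])
    p=cv2.undistortPointsIter(np.array([[[u,v]]],float),K,np.array([c["k1"],0,0,0.]),None,None,(3,50,1e-9))[0,0]
    return np.array(c["xyz"]),R.from_euler("xyz",c["rotation"]).apply([p[0],p[1],1])
E
python3 - <<'E'
from h import *
c=capture("top"); im=c["image"]
cv2.imwrite("pics/crop1.png",cv2.resize(im[120:245,130:265],None,fx=4.4,fy=4.4,interpolation=cv2.INTER_CUBIC))
m=((im.min(2)>150)).astype(np.uint8); m[:125]=0;m[235:]=0;m[:,:140]=0;m[:,260:]=0
m=cv2.morphologyEx(m,cv2.MORPH_OPEN,np.ones((3,3)))
k=max(cv2.findContours(m,0,2)[0],key=cv2.contourArea)
q=cv2.approxPolyDP(cv2.convexHull(k),6,True)[:,0]
print(q.tolist(),cv2.minAreaRect(k))
P=[onz(c,*p,.036) for p in q]; print(np.round(P,4).tolist())
# dark plate on right
g=im.max(2); d=((g<110)&(g>30)).astype(np.uint8); d[:,:198]=0; d[:,244:]=0; d[:136]=0; d[184:]=0
k=max(cv2.findContours(d,0,2)[0],key=cv2.contourArea); e=cv2.fitEllipse(k); print(e,np.round(onz(c,*e[0],.04),4))
E
```

```text
[[240, 132], [247, 219], [149, 228], [144, 175], [164, 140]] ((195.13153076171875, 180.24932861328125), (88.5633316040039, 103.11451721191406), 83.9909896850586)
[[0.6523, 0.2833, 0.036], [0.4579, 0.2695, 0.036], [0.4402, 0.4855, 0.036], [0.558, 0.4979, 0.036], [0.6365, 0.4538, 0.036]]Traceback (most recent call last):
  File "<stdin>", line 12, in <module>
cv2.error: OpenCV(4.12.0) /io/opencv/modules/imgproc/src/shapedescr.cpp:361: error: (-201:Incorrect size of input array) There should be at least 5 points to fit the ellipse in function 'fitEllipseNoDirect'
```

View pics/crop1.png

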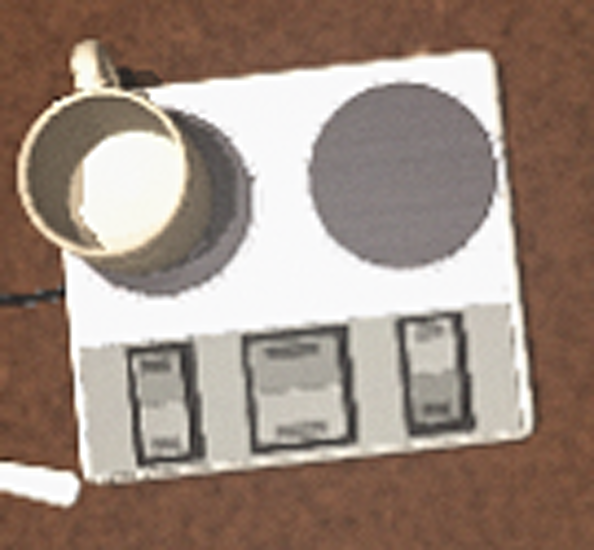

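Crop: box corners are at (494,52), (533,435) and (88,480), the empty plate centre is at (403,176), and the rocker hinges are at about (165,402), (299,388) and (434,374).

Run:
```python
from h import *
c=capture("top")
f=lambda X,Y,z: onz(c,130+(X+.5)/4.4-.5,120+(Y+.5)/4.4-.5,z)[:2]
# (warmer x,y) , world
obs=[((.1,-.115),f(496,50,.036)),((-.1,-.115),f(535,438,.036)),((-.1,.115),f(86,483,.036)),((.038,-.062),f(403,176,.04)),
((-.064,.068),f(165,403,.042)),((-.064,0),f(299,388,.042)),((-.064,-.068),f(434,374,.042))]
A=np.array([o[0] for o in obs]);B=np.array([o[1] for o in obs])
a=A-A.mean(0);b=B-B.mean(0)
t=np.arctan2((a[:,0]*b[:,1]-a[:,1]*b[:,0]).sum(),(a*b).sum()); Rm=np.array([[np.cos(t),-np.sin(t)],[np.sin(t),np.cos(t)]])
o=B.mean(0)-Rm@A.mean(0); print("yaw",t,"origin",o); print("res mm",np.round(1e3*(B-(A@Rm.T+o)),1).tolist())
for n,p in dict(empty_off=(-.082,-.068),main_on=(-.046,0),cup_on=(-.046,.068)).items(): print(n,np.round(Rm@p+o,4))
c=capture("side"); 
for p in [(.1,-.115,.036),(-.1,-.115,.036),(-.1,.115,.036),(.038,-.062,.04)]:
    w=np.r_[Rm@p[:2]+o,p[2]]; q=R.from_euler("xyz",c["rotation"]).inv().apply(w-c["xyz"]); q=q[:2]/q[2]; q=q*(1+c["k1"]*(q@q)); print(np.round(q*[c["fx"],c["fy"]]+[c["cx"],c["cy"]],1))
cv2.imwrite("pics/crop2.png",cv2.resize(c["image"][90:240,170:330],None,fx=4,fy=4,interpolation=cv2.INTER_CUBIC))
```

```text
yaw 0.0922866846170509 origin [0.5464043  0.38287536]
res mm [[-2.0, 0.5], [0.0, 1.1], [0.9, -3.0], [-0.3, 0.6], [0.1, -0.4], [0.6, 0.3], [0.6, 0.8]]
empty_off [0.471  0.3076]
main_on [0.5006 0.3786]
cup_on [0.4943 0.4463]
[314. 194.]
[215.2 223.7]
[178.7 153.4]
[272.9 184.4]
```

View pics/crop2.png

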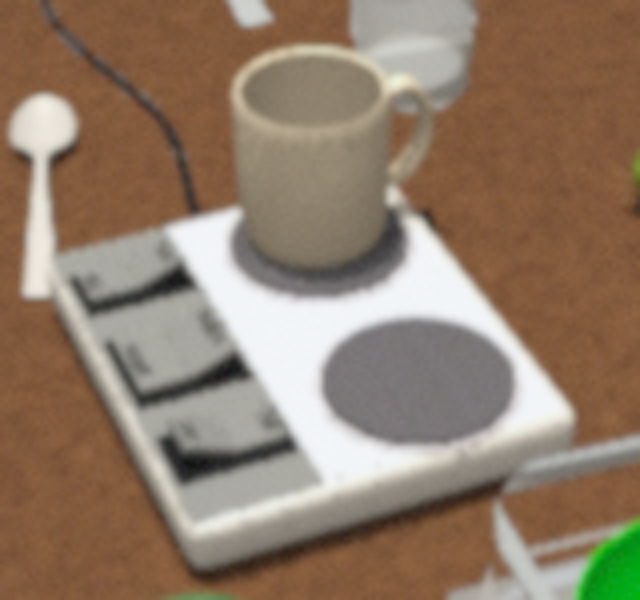

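The side view agrees with the fitted warmer pose to about 2 mm. Next I close the fingers and turn to the warmer's yaw.

Request:
play_rows([
  [0, 0, -0.1143, 0, 0, 0, 0],
  [0, 0, -0.1143, 0, 0, 0, 0],
  [0, 0, -0.1143, 0, 0, 0, 0],
  [0, 0, 0, 0, 0, 0, 0],
  [0, 0, 0, 0, 0, 0, 0],
  [0, 0, 0, 0, 0, 0, 0],
], squeeze=20)

```text
time: 0.85
tcp_pos: [0.1365, 0.5328, 0.2452]
orientation: [-3.142, -0.0, -3.052]
contact_force: [0.8, -0.6, -0.4]
opening: -0.0
gripper_force: 0.0
```

```bash
cat > w.py <<'E'
from h import *
t=.0923;o=np.array([.5464,.3829,0])
s=get_state();W=R.from_euler("z",t);T=R.from_euler("xyz",s["orientation"])
p=np.array(s["tcp_pos"]);tip=p+T.apply([0,0,tip_extent])
f=lambda v:np.round(1e3*W.inv().apply(v-o),1)
print("t",s["time"],"tcp w",f(p),"tip w",f(tip),"rpy",np.round(s["orientation"],3),"F",np.round(s["contact_force"],1),"open",round(s["opening"],4),"q",np.round(s["joint_positions"],2))
for n,g in dict(empty=(-82,-68,65),main=(-40,0,65),cup=(-40,68,65)).items():
    d=W.apply(np.array(g)/1e3)+o-tip; print(n,"tool shift mm",np.round(1e3*T.inv().apply(d),1))
E
python3 w.py
python3 - <<'E'
from h import *
c=capture("top")
q=onz(c,130+103.5/4.4-.5,120+172.5/4.4-.5,.128); print("mug w",R.from_euler("z",-.0923).apply(q-[.5464,.3829,0]))
E
```

```text
t 0.85 tcp w [-394.4  187.   245.2] tip w [-394.4  187.   231.2] rpy [-3.142 -0.    -3.052] F [ 0.8 -0.6 -0.4] open -0.0 q [1.17 0.26 0.02 1.33 0.   1.08]
empty tool shift mm [-313.1 -254.2  166.3]
main tool shift mm [-354.9 -186.   166.2]
cup tool shift mm [-354.7 -118.   166.2]
mug w [0.03881996 0.07169289 0.128     ]
```

Request:
play_rows([
  [0, 0, 0, -15.6, -12.7, 6, 0],
  [0, 0, 0, -15.6, -12.7, 6, 0],
  [0, 0, 0, -15.6, -12.7, 6, 0],
  [0, 0, 0, -15.6, -12.7, 6, 0],
  [0, 0, 0, -15.6, -12.7, 6, 0],
  [0, 0, 0, -15.6, -12.7, 6, 0],
  [0, 0, 0, -15.6, -12.7, 6, 0],
  [0, 0, 0, -15.6, -12.7, 6, 0],
  [0, 0, 0, -15.6, -12.7, 6, 0],
  [0, 0, 0, -15.6, -12.7, 6, 0],
  [0, 0, 0, -15.6, -12.7, 6, 0],
  [0, 0, 0, -15.6, -12.7, 6, 0],
  [0, 0, 0, -15.6, -12.7, 6, 0],
  [0, 0, 0, -15.6, -12.7, 6, 0],
  [0, 0, 0, -15.6, -12.7, 6, 0],
  [0, 0, 0, -15.6, -12.7, 6, 0],
  [0, 0, 0, -15.6, -12.7, 6, 0],
  [0, 0, 0, -15.6, -12.7, 6, 0],
  [0, 0, 0, -15.6, -12.7, 6, 0],
  [0, 0, 0, -15.6, -12.7, 6, 0],
])

```text
time: 2.9
tcp_pos: [0.4712, 0.3081, 0.125]
orientation: [3.142, 0.0, -3.051]
contact_force: [-0.3, 0.5, 0.2]
opening: 0.0
gripper_force: 0.0
```

Request:
play_rows([
  [0, 0, 0, 0, 0, 15, 0],
  [0, 0, 0, 0, 0, 15, 0],
  [0, 0, 0, 0, 0, 15, 0],
  [0, 0, 0, 0, 0, 0, 0],
  [0, 0, 0, 0, 0, 0, 0],
  [0, 0, 0, 0, 0, 0, 0],
])

```text
time: 3.5
tcp_pos: [0.4709, 0.3088, 0.0812]
orientation: [3.141, 0.001, -3.05]
contact_force: [-0.6, 0.5, 0.1]
opening: 0.0002
gripper_force: 0.0
```

```bash
python3 w.py
python3 - <<'E'
from h import *
c=capture("side"); cv2.imwrite("pics/s3.png",cv2.resize(c["image"][60:240,150:330],None,fx=3.3,fy=3.3,interpolation=cv2.INTER_CUBIC))
E
```

```text
t 3.5 tcp w [-82.  -66.8  81.2] tip w [-81.9 -66.8  67.2] rpy [ 3.141e+00  1.000e-03 -3.050e+00] F [-0.6  0.5  0.1] open 0.0002 q [ 0.43  0.38 -0.24  0.95 -0.    0.34]
empty tool shift mm [ 0.1 -1.2  2.2]
main tool shift mm [-41.9  66.8   2.2]
cup tool shift mm [-41.9 134.8   2.3]
```

View pics/s3.png

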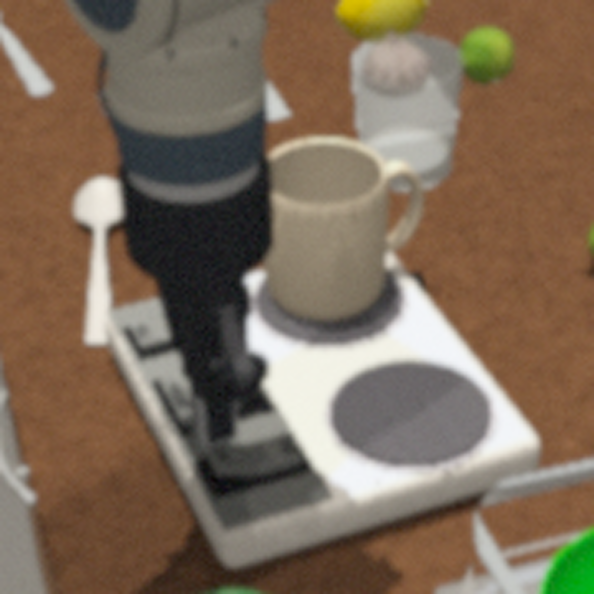

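The fingertips (~215,440 in the crop) hang over the near end of the empty plate's switch. I press.

Request:
play_rows([
  [0, 0, 0, 0, -1, 4, 0],
  [0, 0, 0, 0, 0, 4, 0],
  [0, 0, 0, 0, 0, 4, 0],
  [0, 0, 0, 0, 0, 3, 0],
  [0, 0, 0, 0, 0, 3, 0],
  [0, 0, 0, 0, 0, 2, 0],
  [0, 0, 0, 0, 0, 1, 0],
  [0, 0, 0, 0, 0, 0, 0],
  [0, 0, 0, 0, 0, 0, 0],
])

```text
time: 4.45
tcp_pos: [0.4708, 0.3076, 0.0593]
orientation: [3.142, 0.0, -3.05]
contact_force: [-0.8, 0.0, -0.9]
opening: 0.0003
gripper_force: 0.0
```

```bash
python3 w.py
```

```text
t 4.45 tcp w [-82.2 -68.   59.3] tip w [-82.2 -68.   45.3] rpy [ 3.142  0.    -3.05 ] F [-0.8  0.  -0.9] open 0.0003 q [ 0.43  0.4  -0.28  0.9  -0.    0.34]
empty tool shift mm [ -0.2   0.  -19.7]
main tool shift mm [-42.2  68.  -19.7]
cup tool shift mm [-42.2 136.  -19.7]
```

Little force yet, so I press in 1 mm steps until the stop shows.

Request:
play_rows([
  [0, 0, 0, 0, 0, 1, 0],
  [0, 0, 0, 0, 0, 0, 0],
  [0, 0, 0, 0, 0, 0, 0],
])

```text
time: 4.75
tcp_pos: [0.4709, 0.3076, 0.059]
orientation: [3.141, 0.001, -3.05]
contact_force: [-1.6, -1.1, 6.3]
opening: -0.0
gripper_force: 3.5
```

Request:
play_rows([
  [0, 0, 0, 0, 0, 1, 0],
  [0, 0, 0, 0, 0, 0, 0],
  [0, 0, 0, 0, 0, 0, 0],
])

```text
time: 5.05
tcp_pos: [0.4709, 0.3077, 0.0589]
orientation: [3.141, 0.002, -3.049]
contact_force: [-5.6, -2.8, 15.7]
opening: 0.0
gripper_force: 8.0
```

Home (stop force 16 N at tip height 44.9 mm). I lift, tilt the tool back to keep the gripper body clear of the mug, and look.

Request:
play_rows([
  [0, 0, 0, 0, 0, -10, 0],
  [0, 0, 0, 0, 0, -20, 0],
  [0, 0, 0, 0, 0, -20, 0],
  [0, -0.1, 0, 0, 0, 0, 0],
  [0, -0.1, 0, 0, 0, 0, 0],
  [0, -0.1, 0, 0, 0, 0, 0],
  [0, 0, 0, 0, 20, 0, 0],
  [0, 0, 0, 0, 24, 0, 0],
  [0, 0, 0, 0, 24, 0, 0],
  [0, 0, 0, 0, 0, 0, 0],
  [0, 0, 0, 0, 0, 0, 0],
  [0, 0, 0, 0, 0, 0, 0],
])

```text
time: 6.25
tcp_pos: [0.4643, 0.3746, 0.1072]
orientation: [-3.141, 0.3, -3.05]
contact_force: [0.4, -0.2, -0.2]
opening: 0.0
gripper_force: 0.0
```

```bash
python3 w.py
python3 - <<'E'
from h import *
c=capture("side"); cv2.imwrite("pics/s4.png",cv2.resize(c["image"][60:240,150:330],None,fx=3.3,fy=3.3,interpolation=cv2.INTER_CUBIC))
E
```

```text
t 6.25 tcp w [-82.5  -0.7 107.2] tip w [-78.4  -0.7  93.8] rpy [-3.141  0.3   -3.05 ] F [ 0.4 -0.2 -0.2] open 0.0 q [ 0.61  0.28 -0.37  0.66 -0.15  0.5 ]
empty tool shift mm [ 12.  -67.3  26.5]
main tool shift mm [-28.2   0.7  38.9]
cup tool shift mm [-28.1  68.7  38.9]
```

View pics/s4.png

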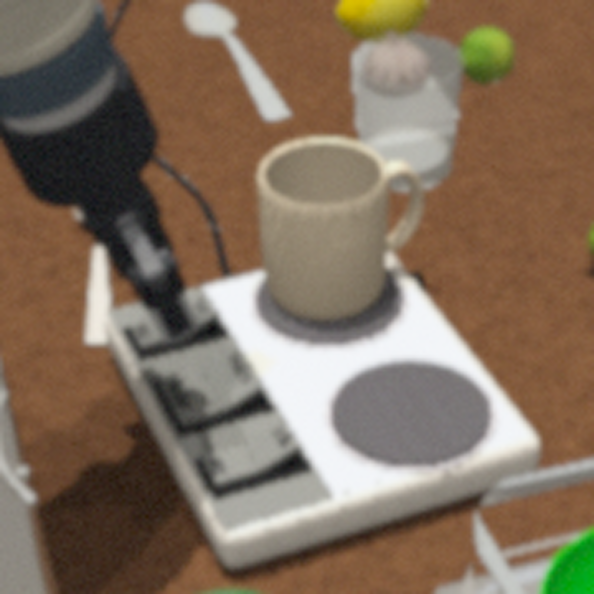

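The empty plate's switch (~240,450) now lies like the main one, near end down. Next I go over the far half of the main switch and press vertically: for each mm down, 0.296 along tool x and 0.955 along tool z.

Request:
play_rows([
  [0, 0, 0, -7, 0.2, 9.7, 0],
  [0, 0, 0, -7, 0.2, 9.7, 0],
  [0, 0, 0, -7, 0.2, 9.7, 0],
  [0, 0, 0, -7, 0.1, 9.7, 0],
  [0, 0, 0, 1.2, 0, 3.8, 0],
  [0, 0, 0, 1.2, 0, 3.8, 0],
  [0, 0, 0, 0.9, 0, 2.9, 0],
  [0, 0, 0, 0.9, 0, 2.9, 0],
  [0, 0, 0, 0.6, 0, 1.9, 0],
  [0, 0, 0, 0, 0, 0, 0],
  [0, 0, 0, 0, 0, 0, 0],
])

```text
time: 7.4
tcp_pos: [0.5021, 0.3795, 0.0625]
orientation: [3.141, 0.3, -3.049]
contact_force: [-0.3, 0.9, -0.0]
opening: 0.0001
gripper_force: 0.2
```

```bash
python3 w.py
```

```text
t 7.4 tcp w [-44.4   0.7  62.5] tip w [-40.3   0.7  49.2] rpy [ 3.141  0.3   -3.049] F [-0.3  0.9 -0. ] open 0.0001 q [ 0.58  0.37 -0.36  0.57 -0.14  0.46]
empty tool shift mm [ 35.2 -68.7 -27.5]
main tool shift mm [ -5.   -0.7 -15.1]
cup tool shift mm [ -5.   67.3 -15. ]
```

Request:
play_rows([
  [0, 0, 0, 0.4, 0, 1.4, 0],
  [0, 0, 0, 0, 0, 0, 0],
  [0, 0, 0, 0, 0, 0, 0],
])

```text
time: 7.7
tcp_pos: [0.5024, 0.3795, 0.061]
orientation: [3.142, 0.3, -3.049]
contact_force: [0.2, 0.6, 1.6]
opening: 0.0002
gripper_force: 0.5
```

Request:
play_rows([
  [0, 0, 0, 0.3, 0, 1, 0],
  [0, 0, 0, 0, 0, 0, 0],
  [0, 0, 0, 0, 0, 0, 0],
])

```text
time: 8.0
tcp_pos: [0.5025, 0.3796, 0.0605]
orientation: [3.141, 0.301, -3.05]
contact_force: [-0.7, -0.1, 6.1]
opening: -0.0003
gripper_force: 2.9
```

```bash
python3 w.py
```

```text
t 8.0 tcp w [-44.    0.8  60.5] tip w [-39.9   0.8  47.1] rpy [ 3.141  0.301 -3.05 ] F [-0.7 -0.1  6.1] open -0.0003 q [ 0.58  0.37 -0.36  0.57 -0.14  0.46]
empty tool shift mm [ 34.9 -68.8 -29.6]
main tool shift mm [ -5.2  -0.8 -17.1]
cup tool shift mm [ -5.1  67.2 -17.1]
```

Request:
play_rows([
  [0, 0, 0, 0.3, 0, 1, 0],
  [0, 0, 0, 0, 0, 0, 0],
  [0, 0, 0, 0, 0, 0, 0],
])

```text
time: 8.3
tcp_pos: [0.5026, 0.3797, 0.0602]
orientation: [3.141, 0.302, -3.05]
contact_force: [-4.0, -1.3, 13.5]
opening: 0.0003
gripper_force: 6.5
```

Request:
play_rows([
  [0, 0, 0, -3, 0, -9.6, 0],
  [0, 0, 0, -6, 0, -19.1, 0],
  [0, 0, 0, 0, 16.8, 0, 0],
  [0, 0, 0, 0, 16.8, 0, 0],
  [0, 0, 0, 0, 16.8, 0, 0],
  [0, 0, 0, 0, 16.8, 0, 0],
  [0, 0, 0, 0, 0, 0, 0],
  [0, 0, 0, 0, 0, 0, 0],
  [0, 0, 0, 0, 0, 0, 0],
])

```text
time: 9.2
tcp_pos: [0.496, 0.4462, 0.0884]
orientation: [-3.141, 0.299, -3.049]
contact_force: [0.3, -0.4, 1.0]
opening: 0.0
gripper_force: 0.0
```

```bash
python3 w.py
python3 - <<'E'
from h import *
c=capture("side"); cv2.imwrite("pics/s5.png",cv2.resize(c["image"][60:240,150:330],None,fx=3.3,fy=3.3,interpolation=cv2.INTER_CUBIC))
E
```

```text
t 9.2 tcp w [-44.4  67.7  88.4] tip w [-40.3  67.7  75.1] rpy [-3.141  0.299 -3.049] F [ 0.3 -0.4  1. ] open 0.0 q [ 0.68  0.41 -0.22  0.69 -0.16  0.56]
empty tool shift mm [  42.9 -135.7   -2.6]
main tool shift mm [  2.7 -67.7   9.7]
cup tool shift mm [2.7 0.3 9.7]
```

View pics/s5.png

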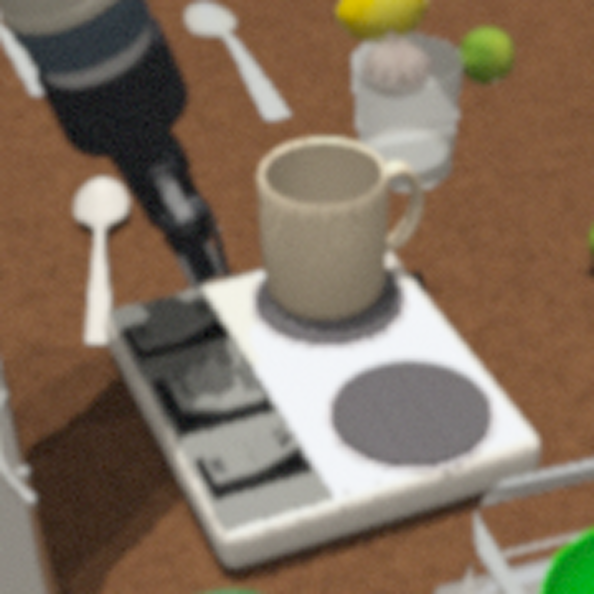

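The main switch now has its near end raised (on), and the gripper is well clear of the mug. Next I press the cup switch (28 mm down to contact home, plus a little).

Request:
play_rows([
  [0, 0, 0, 2.4, 0.2, 7.6, 0],
  [0, 0, 0, 1.5, 0, 4.8, 0],
  [0, 0, 0, 1.2, 0, 3.8, 0],
  [0, 0, 0, 1.2, 0, 3.8, 0],
  [0, 0, 0, 0.9, 0, 2.9, 0],
  [0, 0, 0, 0.9, 0, 2.9, 0],
  [0, 0, 0, 0.4, 0, 1.4, 0],
  [0, 0, 0, 0, 0, 0, 0],
  [0, 0, 0, 0, 0, 0, 0],
])

```text
time: 10.15
tcp_pos: [0.4963, 0.4467, 0.0607]
orientation: [3.141, 0.3, -3.05]
contact_force: [1.5, 0.1, 2.4]
opening: -0.0001
gripper_force: 0.9
```

Request:
play_rows([
  [0, 0, 0, 0.3, 0, 1, 0],
  [0, 0, 0, 0, 0, 0, 0],
  [0, 0, 0, 0, 0, 0, 0],
])

```text
time: 10.45
tcp_pos: [0.4964, 0.4468, 0.0604]
orientation: [3.141, 0.301, -3.05]
contact_force: [-0.1, -1.6, 9.0]
opening: 0.0001
gripper_force: 4.1
```

```bash
python3 w.py
```

```text
t 10.45 tcp w [-43.9  68.2  60.4] tip w [-39.7  68.2  47.1] rpy [ 3.141  0.301 -3.05 ] F [-0.1 -1.6  9. ] open 0.0001 q [ 0.68  0.43 -0.26  0.63 -0.16  0.56]
empty tool shift mm [  35.  -136.2  -29.7]
main tool shift mm [ -5.1 -68.2 -17.2]
cup tool shift mm [ -5.1  -0.2 -17.2]
```

Request:
play_rows([
  [0, 0, 0, 0.3, 0, 0.7, 0],
  [0, 0, 0, 0, 0, 0, 0],
  [0, 0, 0, 0, 0, 0, 0],
])

```text
time: 10.75
tcp_pos: [0.4965, 0.4468, 0.0603]
orientation: [3.141, 0.302, -3.05]
contact_force: [-1.9, -2.6, 13.3]
opening: 0.0002
gripper_force: 6.4
```

Request:
play_rows([
  [0, 0, 0, -3, 0, -9.6, 0],
  [0, 0, 0, -6, 0, -19.1, 0],
  [0, 0, 0, 0, 0, -30, 0],
  [0, 0, 0, 0, 0, -30, 0],
  [0, 0, 0, 0, 0, -30, 0],
  [0, 0, 0, 20, 0, -20, 0],
  [0, 0, 0, 30, 0, 0, 0],
  [0, 0, 0, 30, 0, 0, 0],
  [0, 0, 0, 0, 0, 0, 0],
  [0, 0, 0, 0, 0, 0, 0],
  [0, 0, 0, 0, 0, 0, 0],
])

```text
time: 11.85
tcp_pos: [0.3884, 0.4369, 0.1706]
orientation: [3.141, 0.3, -3.05]
contact_force: [0.0, 0.5, -0.1]
opening: 0.0005
gripper_force: 0.0
```

```bash
python3 w.py
python3 - <<'E'
from h import *
c=capture("side"); a=cv2.resize(c["image"][90:300,160:330],None,fx=2.8,fy=2.8,interpolation=cv2.INTER_CUBIC)
cv2.imwrite("pics/s6.png",a)
E
```

```text
t 11.85 tcp w [-152.4   68.3  170.6] tip w [-148.2   68.3  157.2] rpy [ 3.141  0.3   -3.05 ] F [ 0.   0.5 -0.1] open 0.0005 q [ 0.79  0.22 -0.26  0.85 -0.19  0.68]
empty tool shift mm [ -36.  -136.3  107.6]
main tool shift mm [-76.1 -68.3 120.1]
cup tool shift mm [-76.1  -0.3 120.1]
```

View pics/s6.png

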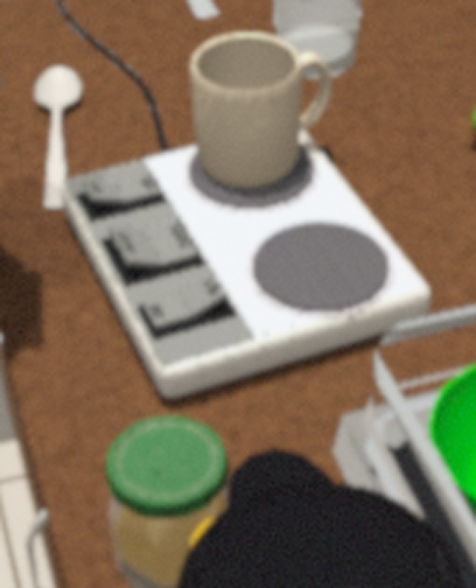

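The cup switch (~118,190) and the main switch (~150,240) have their near ends raised (on), and the empty plate's switch (~185,300) has its far end raised (off). The mug and the jar are where they were, so I hand in.

```bash
python3 -c "
from station import *; print(sign_off())"
```

```text
the job is handed in; nothing more can be done
None
```

The job is handed in, with no verdict returned: I pressed the empty plate's switch off, then the main switch on, then the mug plate's switch on, each to its stop; the last picture shows all three set that way and the mug and wide jar unmoved (the spice jar was hidden from that camera).

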